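# Fetch the bolts from the tote at the back of the rack

### The arm

A 6-joint arm with a two-finger parallel gripper is mounted at the origin on the work surface. World frame = base frame: x ahead of the robot, y to its left, z up, the work surface at z = 0. Lengths are in m, angles in rad, forces in N, time in s.
With the tool pointing down it reaches from about 0.3 to 0.85 m from the base axis. Payload 4.2 kg.
Tool frame: the origin (TCP) lies at the centre of the arm's flange, where the gripper is bolted on; the fingertips stand 191 mm ahead of it and the grasp point (between the pads) lies arm.hold_point_z ahead of it (arm.hold_point_z is the distance from the TCP to the grasp point, in m); x points along the fingers, z is the direction in which the jaws open and shut, and the axes are right-handed (so a half turn about x gives the same grasp; the last joint's range is limited). The gripper opens to 91 mm and grips with 3 to 60 N. Pads are 32 mm wide; open, the fingers measure 118 mm over their backs; the gripper's body (76 mm by 178 mm) begins 60 mm behind the grasp point.
Start: joints at [-1.153, 0.32, 1.565, -0, 1.257, -0.02], TCP at [0.244, -0.521, 0.405] pointing down, gripper open.
Joint ranges: [-3.11, 3.11], [-0.84, 2.01], [0.21, 2.61], [-1.34, 4.49], [0.05, 2.63], [-2.56, 2.56]. Speed limits (rad/s): [2.57, 2.57, 3.14, 3.14, 3.14, 3.14].

### API

Orientations are given as a rotation vector (axis times angle).
In Python, from bench import arm gives the robot as it stands. The module is installed in compiled form; this text tells all that it offers.
- The arm moves only by the tool carry_out, never from a script. Its argument "deltas" is a list of rows, each an object with "dp": the shift along the tool's x, y, z in mm, a list of three; "turn": the turn about the tool's x in degrees. In form: [{"dp": [dx, dy, dz], "turn": turn}, ...]. A call has 1 to 12 rows; each row is the pose to reach, as a shift and turn from the pose measured when the call began, along the tool's axes at that moment; what a row does not reach only later rows make up. A row lasts 1/10 s, in which the tool goes at most 50 mm and 8.59 degrees, less where a joint would pass 70% of its speed; a pose out of reach is approached as far as the arm can. A call with a gripper value outside its range is refused whole. "claw" is the closure, from -1 (fully open) to 1 (shut), set as the call begins (left out, the last holds). The fingers move at their own pace and stop on an object; "squeeze" is the grip in N (left out, the last holds). Time passes only in rows, so rows that repeat a pose let the fingers close. It gives the time, the measured TCP pose, the force and the opening at its end, in the units of the state.
- arm.read_state(): the state, without advancing time (a new reading comes with each control period).
- arm.grab_frame(name): name is "scene" or "side" or "wrist"; returns the picture (384x512x3 uint8, red, green, blue); there is no depth.
- arm.camera_info(name): a dict with "fx", "fy", "cx", "cy" (pixels), "R" (3x3) and "t" (3): a world point X has camera coordinates R X + t; the wrist camera has in their place "T_tool_cam" (4x4, takes a point from camera to tool coordinates, whose origin is the TCP and whose axes are the tool frame's). Camera axes: x right, y down, z forward; pixel columns grow to the right and rows downward; lengths in m; the calibration is good to about 2 mm. A picture is of the moment at which its call begins: read the wrist's pose just before it. camera_info takes no time and is no camera call.
- arm.hand_in(): hands the job in, once; it reports no verdict.
The state is a dict: "time_s": time; "joints": joint angles; "qvel": joint speeds; "effort": joint torques, N m; "eef_pos": TCP position; "tool_rot": TCP orientation; "force": force on the tool from outside, world axes, zero at the start; "moment": the same for the moment, N m; "gripper_width": finger opening in m.
Only numpy, scipy, OpenCV 4.12 (cv2) and the standard library are available. Lean on these libraries where they do the work, as an engineer would, in place of code of your own. Each camera call takes 0.05 s, during which the arm holds its last target. There are 200 camera calls.

### The job

The tote is too far under the low rack for your hand: take the pull hook by its handle, hook its blade over the tote's front lip and drag the tote out of the mouth until it stands wholly clear of the rack (do not touch the tote with your hand while it is under there). Pick every bolt out of the tote and lay it flat in the wooden tray, none lying on top of another, leaving the plain bars and stick in the tote. The hook must end up standing on its cork mat again, in the middle of it, and do not disturb the glue bottle, sanding block or jar.

Things in the scene. Friction and masses are not known exactly. Their poses are not given: they have to be found in the camera images.
- rack: low fixed timber rack, 330 mm wide (its x), 280 mm deep (its y), roofed at 130 to 145 mm by five 32 mm slats running along its y; side rails 40 mm high, inner faces at x = +-150 mm; corner posts; 50 mm back rail, inner face y = +130 mm. Origin: centre of its footprint on the bench. The open mouth is its -y side at y = -140 mm, facing about world -y.
- tote: loose open grey plastic tote, 270 (its x) x 220 (its y) x 60 mm high outside, walls and floor 5 mm, 0.5 kg; 5 to 12 N drag it when full. Origin: centre of its underside; axes start nearly parallel to the rack's. It stands in the rack, front wall 10 to 45 mm behind the mouth; the stock in it lies flat in two rows, about along its y.
- tote_lip (a point): middle of the tote's front lip, the top edge of its 5 mm thick -y wall, 60 mm above the tote's underside (107.5 mm from its centre)
- hook_handle (a point): pull hook: upright dark wooden handle 90 (x) x 30 (y, gripped across this) x 85 mm high on a steel foot plate 90 x 80 x 8 mm; a 10 mm steel rod leaves its front (+x) 72 mm above the base and ends in a down-turned flat blade; 0.4 kg. Point: centre of the handle, 42.5 mm above its base; x along the rod, z up. With its base on the bench the rod clears the tote's wall by 7 mm.
- hook_tip (a point): lower edge of the hook's blade: 145.5 mm ahead (+x) of the handle's centre and 42 mm above the handle's base; the blade is 40 mm wide (y), 5 mm thick (x) and reaches 25 mm below the rod's underside
- hook_mid (a point): middle of the hook's length, at the level of the handle's base, 50 mm ahead (+x) of the handle's centre
- mat_mid (a point): middle of the thin cork mat on the bench, the hook's home: 250 mm (x) x 120 mm (y), 1 mm thick, fixed. The hook starts on it, standing on its foot plate, pointing about along the mat's x.
- tray: fixed open wooden tray, outside 230 mm (x) x 130 mm (y) x 30 mm high, walls and floor 5 mm; origin: centre of its underside
- glue: bystander: yellow glue bottle 150 mm high, 56 mm across, standing; origin: centre of its underside
- sander: bystander: wood and cork sanding block 70 x 160 mm, 45 mm high; origin: centre of its underside
- jar: bystander: amber glass jar 70 mm high, 60 mm across, standing; origin: centre of its underside
- bolt0_mid (a point): steel square-headed bolt with its nut run on, 90 mm long, 0.14 kg (three to five are there; absent ones read None): 14 mm shank, head and nut 22 mm square, a 10 mm head at the -x end and a 12 mm nut near the +x end; bare shank from x = -35 to +29 mm. Point: on its axis at mid-length, 11 mm above what it lies on; x along the bolt.
- bolt1_mid (a point): steel square-headed bolt with its nut run on, 90 mm long, 0.14 kg (three to five are there; absent ones read None): 14 mm shank, head and nut 22 mm square, a 10 mm head at the -x end and a 12 mm nut near the +x end; bare shank from x = -35 to +29 mm. Point: on its axis at mid-length, 11 mm above what it lies on; x along the bolt.
- bolt2_mid (a point): steel square-headed bolt with its nut run on, 90 mm long, 0.14 kg (three to five are there; absent ones read None): 14 mm shank, head and nut 22 mm square, a 10 mm head at the -x end and a 12 mm nut near the +x end; bare shank from x = -35 to +29 mm. Point: on its axis at mid-length, 11 mm above what it lies on; x along the bolt.
- bolt3_mid (a point): steel square-headed bolt with its nut run on, 90 mm long, 0.14 kg (three to five are there; absent ones read None): 14 mm shank, head and nut 22 mm square, a 10 mm head at the -x end and a 12 mm nut near the +x end; bare shank from x = -35 to +29 mm. Point: on its axis at mid-length, 11 mm above what it lies on; x along the bolt.
- bolt4_mid (a point): steel square-headed bolt with its nut run on, 90 mm long, 0.14 kg (three to five are there; absent ones read None): 14 mm shank, head and nut 22 mm square, a 10 mm head at the -x end and a 12 mm nut near the +x end; bare shank from x = -35 to +29 mm. Point: on its axis at mid-length, 11 mm above what it lies on; x along the bolt.
- bar0_mid (a point): plain square aluminium bar, no head or nut, 90 x 22 x 22 mm, 0.1 kg; stays in the tote. Point at its centre, x along it.
- bar1_mid (a point): plain square aluminium bar, no head or nut, 90 x 22 x 22 mm, 0.1 kg; stays in the tote. Point at its centre, x along it.
- stick_mid (a point): square wooden stick 85 x 20 x 20 mm, 0.03 kg; stays in the tote. Point at its centre, x along it.
Not all that is in view belongs to the job. What is shaped like the part that bears bolt0_mid but blue or red is not meant. What is shaped like the part that bears stick_mid but blue is not meant.

How it is judged:
On the way, in this order (a step that is already met when the one before it is completed fails the run):
1. the hook's blade is down behind the tote's front lip while the tote is still in the rack (y of hook_tip in the frame of tote between -0.107 and -0.04 m and x of hook_tip in the frame of tote between -0.13 and 0.13 m and z of hook_tip in the frame of tote between 0 and 0.057 m and y of tote in the frame of rack above -0.1 m), for 0.2 s.
2. the tote has been dragged clear of the rack's mouth, with the hook still over its lip (y of hook_tip in the frame of tote between -0.107 and -0.04 m and x of hook_tip in the frame of tote between -0.13 and 0.13 m and z of hook_tip in the frame of tote between 0 and 0.057 m and y of tote in the frame of rack below -0.255 m), for 0.2 s.
At the end, for the whole second after the job is handed in: Tote upright, its centre over 250 mm from the rack's along the rack's -y (255 while hooked); each bolt's centre inside the tray, under 24 mm above its underside; bars and stick in the tote; hook upright on the bench, its middle within 70 mm of the mat's; all at rest (y of tote in the frame of rack below -0.25 m and angle between each of tote, hook's own z axis and vertical below 0.1 rad and linear speed of each of tote, bolt0, bolt1, bolt2, bolt3, bolt4, hook below 0.02 m/s and x of bolt0_mid in the frame of tray between -0.11 and 0.11 m and y of bolt0_mid in the frame of tray between -0.06 and 0.06 m and z of each of bolt0_mid, bolt1_mid, bolt2_mid, bolt3_mid, bolt4_mid in the frame of tray below 0.024 m and x of bolt1_mid in the frame of tray between -0.11 and 0.11 m and y of bolt1_mid in the frame of tray between -0.06 and 0.06 m and x of bolt2_mid in the frame of tray between -0.11 and 0.11 m and y of bolt2_mid in the frame of tray between -0.06 and 0.06 m and x of bolt3_mid in the frame of tray between -0.11 and 0.11 m and y of bolt3_mid in the frame of tray between -0.06 and 0.06 m and x of bolt4_mid in the frame of tray between -0.11 and 0.11 m and y of bolt4_mid in the frame of tray between -0.06 and 0.06 m and x of bar0_mid in the frame of tote between -0.135 and 0.135 m and y of bar0_mid in the frame of tote between -0.11 and 0.11 m and z of each of bar0_mid, bar1_mid, stick_mid in the frame of tote below 0.06 m and x of bar1_mid in the frame of tote between -0.135 and 0.135 m and y of bar1_mid in the frame of tote between -0.11 and 0.11 m and x of stick_mid in the frame of tote between -0.135 and 0.135 m and y of stick_mid in the frame of tote between -0.11 and 0.11 m and horizontal distance between hook_mid and mat_mid below 0.07 m and height (world z) of hook_handle below 0.05 m); the robot touches nothing.
It fails at once if the robot itself (fingers or arm) touches the tote while the tote is still under the rack (y of tote in the frame of rack above -0.2 m and contact force between any of the fingers, the arm and tote above 1 N).
It fails at once if the glue bottle, the sanding block or the jar is pushed more than 30 mm or the bottle or jar is tipped (distance of any of glue, sander, jar from where it was at the start of the episode above 0.03 m or angle between any of glue, jar's own z axis and vertical above 0.5 rad).
Of bolt0, bolt1, bolt2, bolt3, bolt4 only 3 to 5 are there at a start; the rules pass over those that are not, and their reading is None.
At some moment in a run one of hook, bolt0, bolt1, bolt2, bolt3, bolt4 may be knocked a few centimetres aside while the robot is not near it.
Once in a run the grip may slacken for a moment while it holds something.
It also fails if it takes over 210 s, if anything falls off the work surface, if the arm or the gripper's body presses on something with over 40 N, if the wrist force passes 120 N, or if a joint passes its speed limit or range.

## Working session

There is one attempt and no reset: what is moved stays moved. The work goes in short steps, Python scripts to look and compute and a tool call to move; the robot and the scene stay as the last step left them, time stands still between calls to the robot, and variables do not carry over. Pictures are saved under pics/ and viewed, about 12 in all and at most 16, crops included, and the job is handed in when it is done.

Besides the shell and the picture viewer there is one more tool, called in YAML: its name, and indented under it one key for each argument. carry_out: Moves the arm, as the interface text tells. Its arguments: {"type":"object","properties":{"deltas":{"type":"array"},"claw":{"type":"number"},"squeeze":{"type":"number"}},"required":["deltas"]}

```bash
mkdir -p pics; cat > h.py <<'E'
import numpy as np, cv2
from scipy.spatial.transform import Rotation as Ro
from bench import arm
def grab(n,f=None):
    s=arm.read_state(); im=arm.grab_frame(n)[:,:,::-1].copy()
    if f: cv2.imwrite('pics/'+f,im)
    return s,im
def cam(n,s=None):
    c=arm.camera_info(n); K=np.array([[c['fx'],0,c['cx']],[0,c['fy'],c['cy']],[0,0,1]])
    if n!='wrist': return K,np.array(c['R']),np.array(c['t'])
    T=np.eye(4);T[:3,:3]=Ro.from_rotvec(s['tool_rot']).as_matrix();T[:3,3]=s['eef_pos']
    M=np.linalg.inv(T@np.array(c['T_tool_cam'])); return K,M[:3,:3],M[:3,3]
def onplane(C,px,z):
    K,R,t=C; px=np.atleast_2d(px).astype(float)
    d=(R.T@np.linalg.inv(K)@np.c_[px,np.ones(len(px))].T).T; o=-R.T@t
    return o+d*((z-o[2])/d[:,2])[:,None]
def tri(Cs,pxs):
    A=[];b=[]
    for (K,R,t),p in zip(Cs,pxs):
        d=R.T@np.linalg.inv(K)@np.r_[p,1.];d/=np.linalg.norm(d);P=np.eye(3)-np.outer(d,d);A.append(P);b.append(P@(-R.T@t))
    A=np.vstack(A);b=np.hstack(b); x,r,_,_=np.linalg.lstsq(A,b,rcond=None); return x,r
def proj(C,X):
    K,R,t=C; p=K@(R@np.array(X).T+t[:,None]) if np.ndim(X)>1 else K@(R@np.array(X)+t); return (p[:2]/p[2]).T
def tomove(s,world):  # world delta -> tool mm
    return np.round(Ro.from_rotvec(s['tool_rot']).as_matrix().T@np.array(world)*1000,1)
E
python3 - <<'E'
from h import *
s,a=grab('scene');_,b=grab('side');cv2.imwrite('pics/a.png',cv2.resize(a,(800,600)));cv2.imwrite('pics/b.png',cv2.resize(b,(800,600)))
cv2.imwrite('pics/a0.png',a);cv2.imwrite('pics/b0.png',b)
print(s['time_s'],arm.hold_point_z,Ro.from_rotvec(s['tool_rot']).as_matrix().round(3),s['gripper_width'])
for n in('scene','side'):
    K,R,t=cam(n);print(n,K[0,0],(-R.T@t).round(3),R[2].round(3))
print(np.round(arm.camera_info('wrist')['T_tool_cam'],3),arm.camera_info('wrist')['fx'])
E
```

```text
0.0 0.172 [[-0.001  0.906  0.424]
 [ 0.002  0.424 -0.906]
 [-1.     0.    -0.002]] 0.09126540663018828
scene 413.5465937594425 [1.164 0.222 1.17 ] [-0.501 -0.068 -0.863]
side 355.22743120691223 [0.213 0.693 0.856] [ 0.324 -0.562 -0.761]
[[ 0.    -0.281  0.96   0.02 ]
 [-0.    -0.96  -0.281  0.081]
 [ 1.    -0.    -0.    -0.   ]
 [ 0.     0.     0.     1.   ]] 285.44874093260245
```

View pics/a.png

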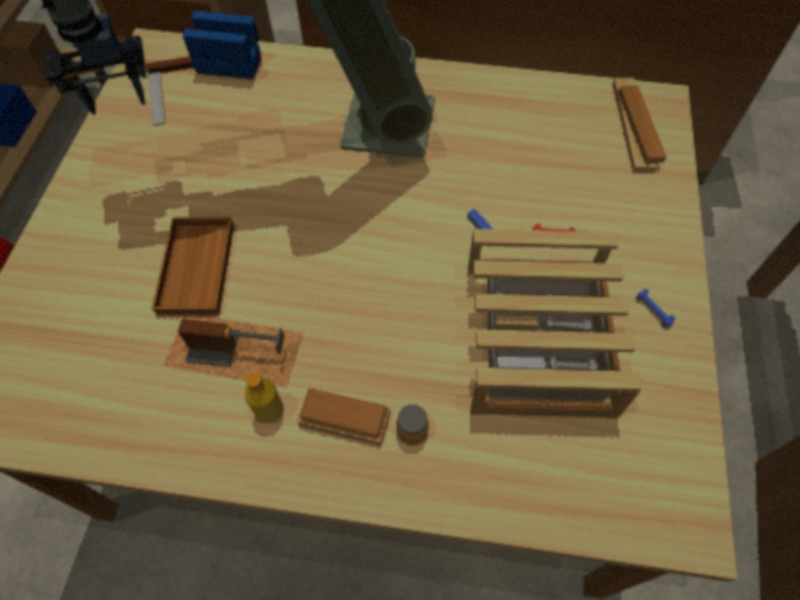

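View pics/b.png

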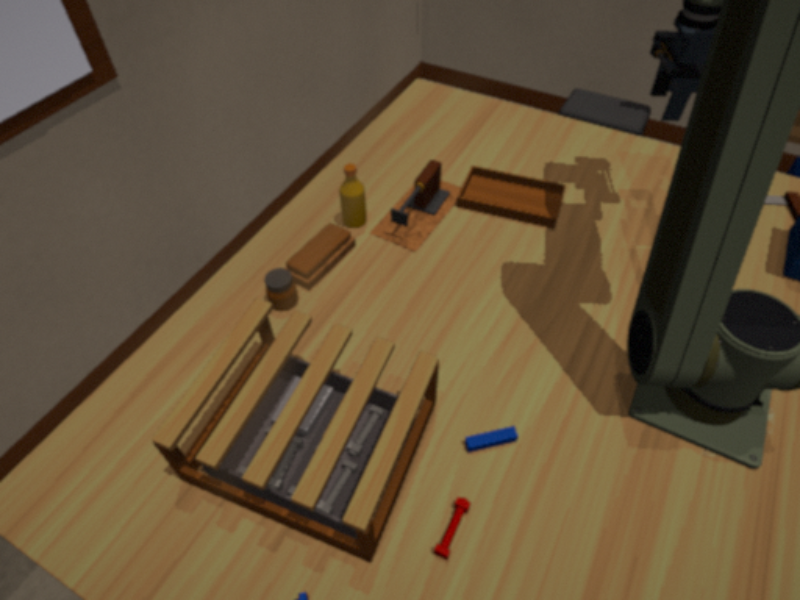

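```bash
python3 - <<'E'
from h import *
C=cam('scene');D=cam('side')
def f(n,p,z,C=C): print(n,onplane(C,(np.array(p)+.5)/1.5625-.5,z)[:,:2].round(3).tolist())
f('mat',[(183,318),(301,326),(290,384),(167,368)],.001)
f('tray',[(173,219),(232,219),(221,313),(155,313)],.03)
f('roof',[(474,232),(616,234),(637,388),(476,386)],.145)
f('roof side',[(262,305),(438,352),(368,525),(163,445)],.145,D)
f('glue top',[(258,378)],.15);f('glue base',[(266,410)],0)
f('sander',[(308,390),(389,405),(384,440),(299,425)],.045)
f('jar',[(413,412)],.07)
f('blade',[(281,345)],.05);f('blade side',[(400,217)],.05,D)
f('handle top',[(182,321),(228,324)],.085);f('handle side',[(440,165),(418,178)],.085,D)
a=cv2.imread('pics/a0.png');b=cv2.imread('pics/b0.png')
x=cv2.resize(a[195:280,95:200],None,fx=5.5,fy=5.5,interpolation=cv2.INTER_CUBIC)
y=cv2.resize(a[130:280,295:420],None,fx=4,fy=4,interpolation=cv2.INTER_CUBIC)
cv2.imwrite('pics/c.png',cv2.resize(a[190:270,100:200],(800,600)[0:1]+(640-40,) ,interpolation=cv2.INTER_CUBIC))
cv2.imwrite('pics/d.png',cv2.resize(b[100:160,235:305],(700,600),interpolation=cv2.INTER_CUBIC))
cv2.imwrite('pics/e.png',y)
E
```

```text
mat [[0.608, -0.329], [0.591, -0.085], [0.718, -0.077], [0.72, -0.324]]
tray [[0.388, -0.416], [0.369, -0.288], [0.6, -0.243], [0.619, -0.374]]
roof [[0.41, 0.238], [0.373, 0.513], [0.693, 0.544], [0.73, 0.273]]
roof side [[0.704, 0.286], [0.403, 0.232], [0.365, 0.509], [0.669, 0.552]]
glue top [[0.772, -0.095]]
glue base [[0.776, -0.11]]
sander [[0.741, -0.03], [0.748, 0.123], [0.815, 0.125], [0.81, -0.031]]
jar [[0.764, 0.17]]
blade [[0.661, -0.101]]
blade side [[0.658, -0.112]]
handle top [[0.655, -0.289], [0.648, -0.201]]
handle side [[0.644, -0.277], [0.666, -0.21]]
```

View pics/e.png

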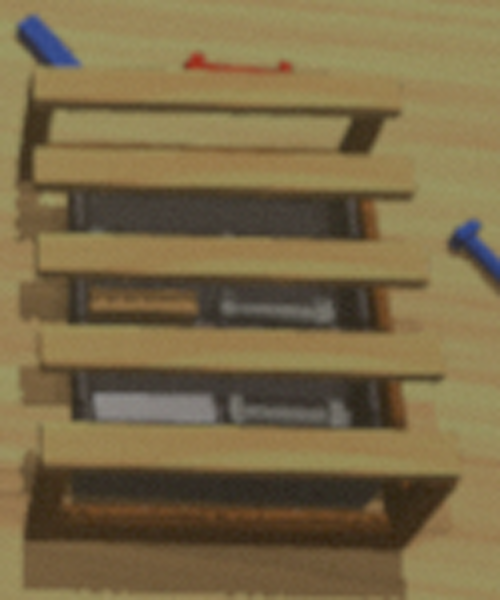

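Pictures 1–3: the mouth of the rack faces left (−y). In the tote are a wooden stick, a silver bar and bolts, with more hidden under the slats. The blue and red bolts and the blue stick lie on the bench and are not meant. The hook stands at scene px (205,340), pointing to +y. I'll go above the hook and measure from the wrist.

carry_out:
  deltas:
    - {"dp":[0,485,-78],"turn":-62}
    - {"dp":[0,485,-78],"turn":-62}
    - {"dp":[0,485,-78],"turn":-62}
    - {"dp":[0,485,-78],"turn":-62}
    - {"dp":[0,485,-78],"turn":-62}
    - {"dp":[0,485,-78],"turn":-62}
    - {"dp":[0,485,-78],"turn":-62}
    - {"dp":[0,485,-78],"turn":-62}
    - {"dp":[0,485,-78],"turn":-62}
    - {"dp":[0,485,-78],"turn":-62}
    - {"dp":[0,485,-78],"turn":-62}
    - {"dp":[0,485,-78],"turn":-62}
  claw: -1

```text
time_s: 1.3
eef_pos: [0.6504, -0.2437, 0.403]
tool_rot: [0.04, 1.573, -0.037]
force: [-0.4, -0.3, -0.4]
gripper_width: 0.0911
```

```bash
python3 - <<'E'
from h import *
s,a=grab('wrist','w1.png');cv2.imwrite('pics/w1b.png',cv2.resize(a,(800,600)))
print(s['time_s'],s['eef_pos'],Ro.from_rotvec(s['tool_rot']).as_matrix().round(3))
C=cam('scene')
for z in(.06,): print(onplane(C,np.array([(68,190),(75,420),(350,190),(400,420)])/4+[295,130],z).round(3))
E
```

```text
1.3 [ 0.65040246 -0.24365095  0.40296037] [[-0.003  0.049  0.999]
 [ 0.002  0.999 -0.049]
 [-1.     0.002 -0.003]]
[[0.456 0.278 0.06 ]
 [0.653 0.3   0.06 ]
 [0.423 0.499 0.06 ]
 [0.618 0.536 0.06 ]]
```

View pics/w1b.png

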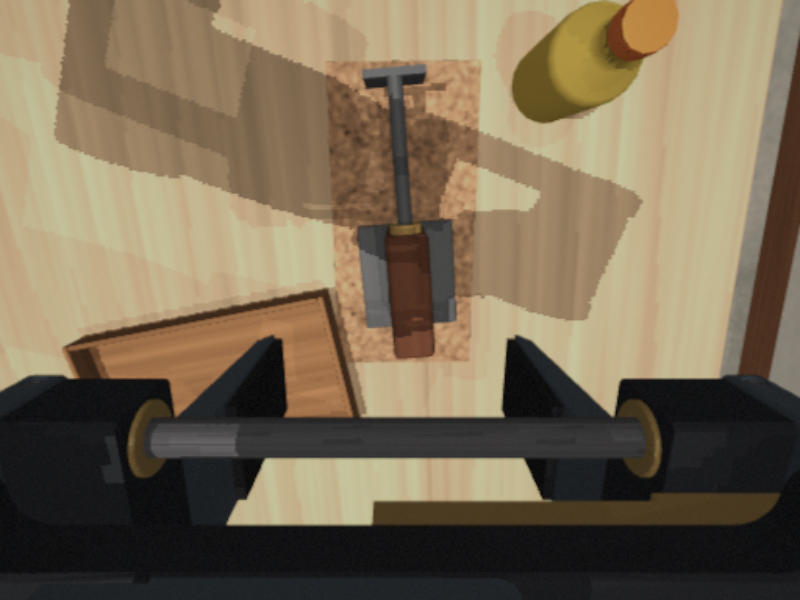

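Picture 4 (wrist): hook handle top runs from (387,236)/(429,236) to (395,357)/(433,354). The blade is at (363,75)–(426,69) and the mat corners are at (327,60), (481,60), (469,360).

```bash
python3 - <<'E'
from h import *
s=arm.read_state();C=cam('wrist',s);S=cam('scene');D=cam('side')
q=lambda p:(np.array(p)+.5)/1.5625-.5
for z in(.085,): print('handle',onplane(C,q([(387,236),(429,236),(433,354),(395,357)]),z).round(4)[:,:2])
h=onplane(C,q([(387,236),(429,236),(433,354),(395,357)]),.085)
print('blade',onplane(C,q([(363,75),(426,69),(394,72)]),.079).round(4)[:,:2])
print('foot',onplane(C,q([(358,227),(453,220),(456,321),(365,327)]),.008).round(4)[:,:2])
print('mat',onplane(C,q([(327,60),(481,60),(469,360)]),.001).round(4)[:,:2])
print('tray',onplane(C,q([(65,346),(327,291)]),.03).round(4)[:,:2])
print('cap',onplane(C,q([(650,20)]),.15).round(3))
print('tri blade mid', tri([C,S],[q((394,72)),q((281,331))]),tri([C,D],[q((394,72)),q((400,208))]))
print('tri handle top front',tri([C,S],[q((408,236)),q((228,325))]))
E
```

```text
handle [[ 0.647  -0.2021]
 [ 0.675  -0.2035]
 [ 0.6754 -0.2883]
 [ 0.6479 -0.2892]]
blade [[ 0.6375 -0.1032]
 [ 0.6765 -0.1019]
 [ 0.6567 -0.1025]]
foot [[ 0.6214 -0.2033]
 [ 0.7006 -0.2016]
 [ 0.702  -0.29  ]
 [ 0.6211 -0.2915]]
mat [[ 0.6063 -0.0758]
 [ 0.7246 -0.0819]
 [ 0.7144 -0.3309]]
tray [[ 0.3674 -0.2882]
 [ 0.5942 -0.2514]]
cap [[ 0.775 -0.101  0.15 ]]
tri blade mid (array([ 0.65306476, -0.10058886,  0.08761596]), array([5.17365918e-05])) (array([ 0.65539011, -0.10384924,  0.08252925]), array([4.22380823e-06]))
tri handle top front (array([ 0.65895561, -0.19756864,  0.10040261]), array([2.62645809e-05]))
```

carry_out:
  deltas:
    - {"dp":[60,-2,11],"turn":-4}
    - {"dp":[100,-2,11],"turn":-4}
    - {"dp":[140,-2,11],"turn":-4}
    - {"dp":[165,-2,11],"turn":-4}
    - {"dp":[178,-2,11],"turn":-4}
    - {"dp":[178,-2,11],"turn":-4}
    - {"dp":[178,-2,11],"turn":-4}

```text
time_s: 2.05
eef_pos: [0.6602, -0.2476, 0.227]
tool_rot: [-0.014, 1.571, 0.015]
force: [0.1, -0.5, 1.0]
gripper_width: 0.0908
```

carry_out:
  deltas:
    - {"dp":[0,0,0],"turn":0}
    - {"dp":[0,0,0],"turn":0}
    - {"dp":[0,0,0],"turn":0}
    - {"dp":[0,0,0],"turn":0}
    - {"dp":[0,0,0],"turn":0}
    - {"dp":[0,0,0],"turn":0}
    - {"dp":[0,0,0],"turn":0}
    - {"dp":[0,0,0],"turn":0}
  claw: 1
  squeeze: 50

```text
time_s: 2.85
eef_pos: [0.6602, -0.2476, 0.227]
tool_rot: [-0.014, 1.571, 0.015]
force: [2.0, -0.4, -1.8]
gripper_width: 0.0298
```

```bash
python3 - <<'E'
from h import *
s,_=grab('wrist','w2.png');print(s)
E
```

```text
{'time_s': 2.85, 'joints': array([-3.75187455e-01,  6.56508562e-01,  1.45793013e+00,  4.58119026e-04,
        1.02725296e+00, -3.93808622e-01]), 'qvel': array([-0.00065637,  0.00141993, -0.00566823, -0.00740834,  0.01712908,
       -0.01334919]), 'effort': array([-1.83117120e-01, -5.56729639e+01, -1.97919005e+01,  2.90348532e-02,
        4.38462831e-01,  1.27640512e-02]), 'eef_pos': array([ 0.6602317 , -0.24760689,  0.22695645]), 'tool_rot': array([-0.01412416,  1.57069278,  0.01475341]), 'force': array([ 2.03931412, -0.36083516, -1.80723046]), 'moment': array([-0.03173032, -0.12371187, -0.0080334 ]), 'gripper_width': 0.029799745267435635}
```

carry_out:
  deltas:
    - {"dp":[-40,0,0],"turn":0}
    - {"dp":[-75,0,0],"turn":0}
    - {"dp":[-75,40,-7],"turn":-1}
    - {"dp":[-75,80,-15],"turn":-2}
    - {"dp":[-75,125,-24],"turn":-3}
    - {"dp":[-75,170,-33],"turn":-4}
    - {"dp":[-75,215,-42],"turn":-5}
    - {"dp":[-75,260,-51],"turn":-6}
    - {"dp":[-75,300,-60],"turn":-6.5}
    - {"dp":[-75,330,-65],"turn":-6.5}
    - {"dp":[-75,340,-67],"turn":-6.5}
    - {"dp":[-75,340,-67],"turn":-6.5}

```text
time_s: 4.1
eef_pos: [0.5866, 0.0922, 0.3016]
tool_rot: [-0.105, 1.569, 0.106]
force: [-0.2, -0.6, -4.1]
gripper_width: 0.0295
```

```bash
python3 - <<'E'
from h import *
s,a=grab('wrist','w3.png');cv2.imwrite('pics/w3b.png',cv2.resize(a,(800,600)))
_,b=grab('side','s3.png');cv2.imwrite('pics/s3b.png',cv2.resize(b[120:384,60:412],(800,600)))
print(s['time_s'],s['eef_pos'],s['force'],s['gripper_width'],Ro.from_rotvec(s['tool_rot']).as_matrix().round(3))
E
```

```text
4.1 [0.58657048 0.09216801 0.3016154 ] [-0.22677859 -0.60514446 -4.11779259] 0.029510135468765405 [[-0.001 -0.134  0.991]
 [-0.     0.991  0.134]
 [-1.     0.    -0.001]]
```

View pics/w3b.png

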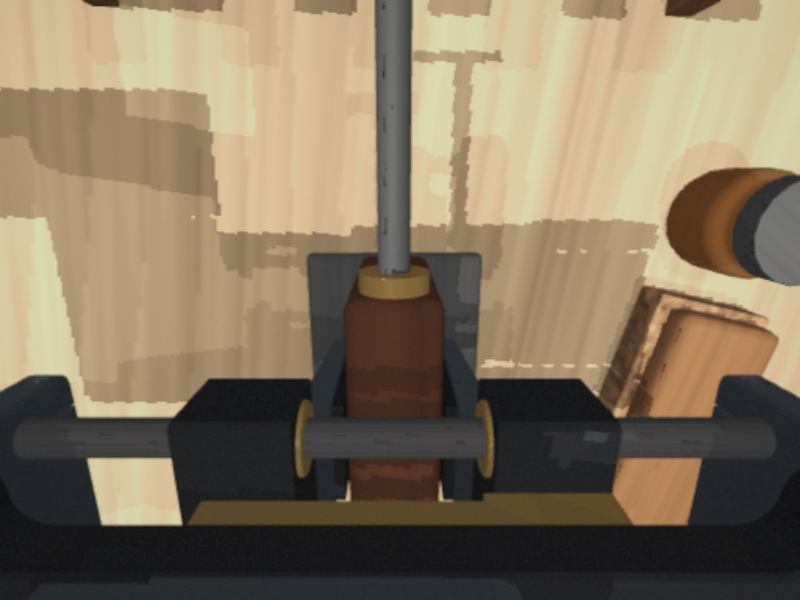

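carry_out:
  deltas:
    - {"dp":[25,0,0],"turn":0}
    - {"dp":[40,0,0],"turn":0}
    - {"dp":[40,20,0],"turn":0}
    - {"dp":[40,45,0],"turn":0}
    - {"dp":[40,65,0],"turn":0}
    - {"dp":[40,79,0],"turn":0}
    - {"dp":[40,79,0],"turn":0}
    - {"dp":[40,79,0],"turn":0}

```text
time_s: 5.0
eef_pos: [0.577, 0.1677, 0.2616]
tool_rot: [-0.104, 1.569, 0.102]
force: [0.3, 0.4, -3.9]
gripper_width: 0.0299
```

```bash
python3 - <<'E'
from h import *
s,b=grab('side','s4.png');_,a=grab('scene','a4.png')
x=cv2.resize(b[140:384,80:300],(520,577));y=cv2.resize(a[130:290,260:420],(577,577))
cv2.imwrite('pics/s4b.png',cv2.resize(np.hstack([x[:577],y]),(800,430)))
print(s['time_s'],s['eef_pos'],s['force'],s['gripper_width'])
E
```

```text
5.0 [0.57702591 0.1676949  0.26164754] [ 0.27381641  0.43001311 -3.88058   ] 0.02991781304168185
```

View pics/s4b.png

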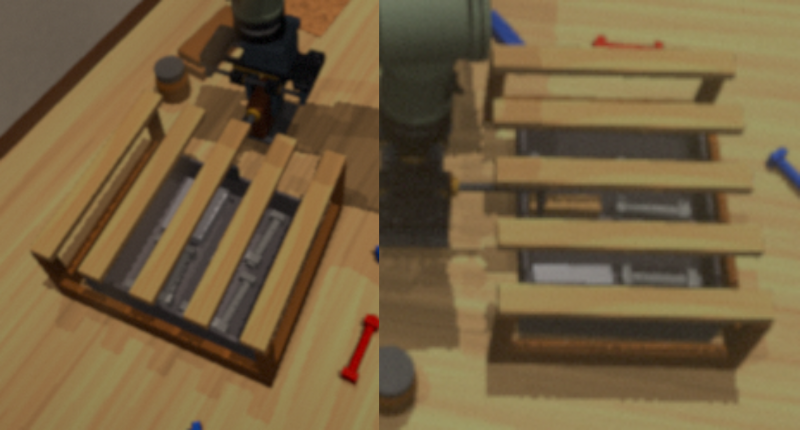

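Picture 6: the blade (right half, px 540,195) is beyond the front lip (px 520). I'll lower it behind the lip now.

carry_out:
  deltas:
    - {"dp":[15,3,0],"turn":0}
    - {"dp":[28,3,0],"turn":0}
    - {"dp":[32,3,0],"turn":0}
    - {"dp":[32,3,0],"turn":0}
    - {"dp":[32,3,0],"turn":0}
    - {"dp":[32,3,0],"turn":0}

```text
time_s: 5.7
eef_pos: [0.5768, 0.1704, 0.2303]
tool_rot: [-0.103, 1.568, 0.102]
force: [0.1, 0.9, -3.2]
gripper_width: 0.0301
```

carry_out:
  deltas:
    - {"dp":[0,-8,0],"turn":0}
    - {"dp":[0,-16,0],"turn":0}
    - {"dp":[0,-24,0],"turn":0}
    - {"dp":[0,-32,0],"turn":0}
    - {"dp":[0,-40,0],"turn":0}
    - {"dp":[0,-48,0],"turn":0}
    - {"dp":[0,-56,0],"turn":0}
    - {"dp":[0,-64,0],"turn":0}

```text
time_s: 6.5
eef_pos: [0.5851, 0.1074, 0.2304]
tool_rot: [-0.099, 1.568, 0.103]
force: [-0.5, 6.4, -4.4]
gripper_width: 0.0299
```

```bash
python3 - <<'E'
from h import *
_,b=grab('side','s5.png');s,a=grab('scene','a5.png')
x=cv2.resize(b[140:384,80:300],(520,577));y=cv2.resize(a[130:290,260:420],(577,577))
cv2.imwrite('pics/s5b.png',cv2.resize(np.hstack([x[:577],y]),(800,430)))
print(s['time_s'],s['eef_pos'],s['force'],s['gripper_width'])
E
```

```text
6.55 [0.58526919 0.10617149 0.23044849] [-0.52441028  3.74345001 -2.77156193] 0.029837763336199002
```

View pics/s5b.png

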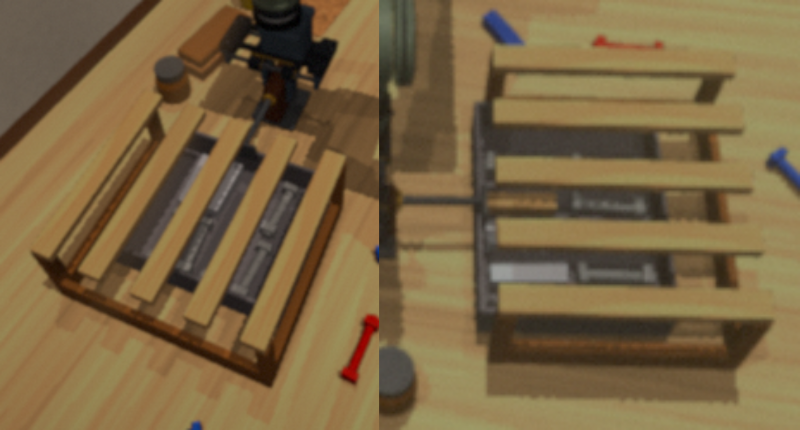

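Picture 7: the tote follows straight, its front already at the mouth. Continuing the drag with a slight veer to −x for room beside the sander.

carry_out:
  deltas:
    - {"dp":[0,-12,0],"turn":0}
    - {"dp":[0,-28,0],"turn":0}
    - {"dp":[0,-44,0],"turn":0}
    - {"dp":[0,-60,0],"turn":0}
    - {"dp":[0,-76,-2],"turn":0}
    - {"dp":[0,-92,-4],"turn":0}
    - {"dp":[0,-108,-6],"turn":0}
    - {"dp":[0,-124,-8],"turn":0}
    - {"dp":[0,-140,-10],"turn":0}
    - {"dp":[0,-156,-12],"turn":0}
    - {"dp":[0,-172,-14],"turn":0}
    - {"dp":[0,-180,-14],"turn":0}

```text
time_s: 7.8
eef_pos: [0.594, -0.0742, 0.2303]
tool_rot: [-0.098, 1.569, 0.102]
force: [-0.6, 7.5, -5.6]
gripper_width: 0.0296
```

```bash
python3 - <<'E'
from h import *
_,b=grab('side','s6.png');s,a=grab('scene','a6.png')
cv2.imwrite('pics/a6b.png',cv2.resize(a[110:290,160:400],(800,600)))
print(s['time_s'],s['eef_pos'],s['force'],s['gripper_width'])
E
```

```text
7.85 [ 0.59427485 -0.07511396  0.23042126] [-0.70878927  1.61373049 -1.51096458] 0.029953626881209037
```

View pics/a6b.png

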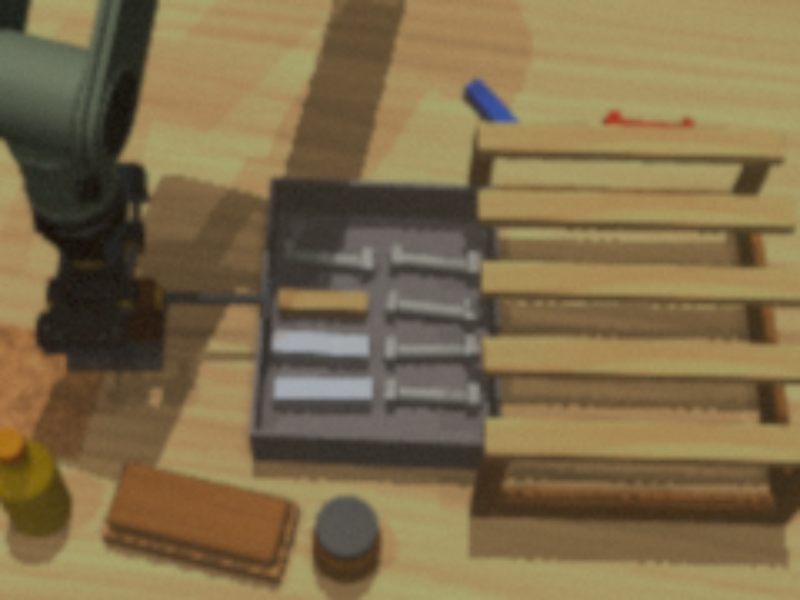

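```bash
python3 - <<'E'
from h import *
C=cam('scene');q=lambda p:np.array(p)*.3+[160,110]-.2
print('tote bottom right', onplane(C,q([(256,462),(484,465)]),0).round(3)[:,:2])
print('tote top rim',onplane(C,q([(253,430),(487,432),(273,180),(478,187)]),.06).round(3)[:,:2])
print('sander top',onplane(C,q([(128,466),(298,502)]),.045).round(3)[:,:2])
print('jar',onplane(C,q([(347,500),(347,525)]),.07).round(3)[:,:2])
print('roof mouth',onplane(C,q([(478,125),(488,450)]),.145).round(3)[:,:2])
E
```

```text
tote bottom right [[0.704 0.078]
 [0.676 0.283]]
tote top rim [[0.698 0.077]
 [0.67  0.279]
 [0.438 0.05 ]
 [0.416 0.247]]
sander top [[ 0.741 -0.026]
 [ 0.752  0.125]]
jar [[0.754 0.168]
 [0.775 0.171]]
roof mouth [[0.406 0.238]
 [0.723 0.277]]
```

carry_out:
  deltas:
    - {"dp":[0,-12,0],"turn":0}
    - {"dp":[0,-26,-2],"turn":0}
    - {"dp":[0,-40,-3],"turn":0}
    - {"dp":[0,-52,-4],"turn":0}
    - {"dp":[0,-58,-4],"turn":0}
    - {"dp":[0,-58,-4],"turn":0}
    - {"dp":[0,-58,-4],"turn":0}
    - {"dp":[0,-58,-4],"turn":0}

```text
time_s: 8.7
eef_pos: [0.5978, -0.1324, 0.2308]
tool_rot: [-0.101, 1.568, 0.101]
force: [-0.6, 4.5, -1.2]
gripper_width: 0.03
```

```bash
python3 - <<'E'
from h import *
s,a=grab('scene','a7.png')
cv2.imwrite('pics/a7b.png',cv2.resize(a[110:290,140:380],(800,600)))
print(s['time_s'],s['eef_pos'],s['force'],s['gripper_width'])
E
```

```text
8.7 [ 0.59783779 -0.13242847  0.23082045] [-0.60695835  4.54733946 -1.17297902] 0.03003356098899023
```

View pics/a7b.png

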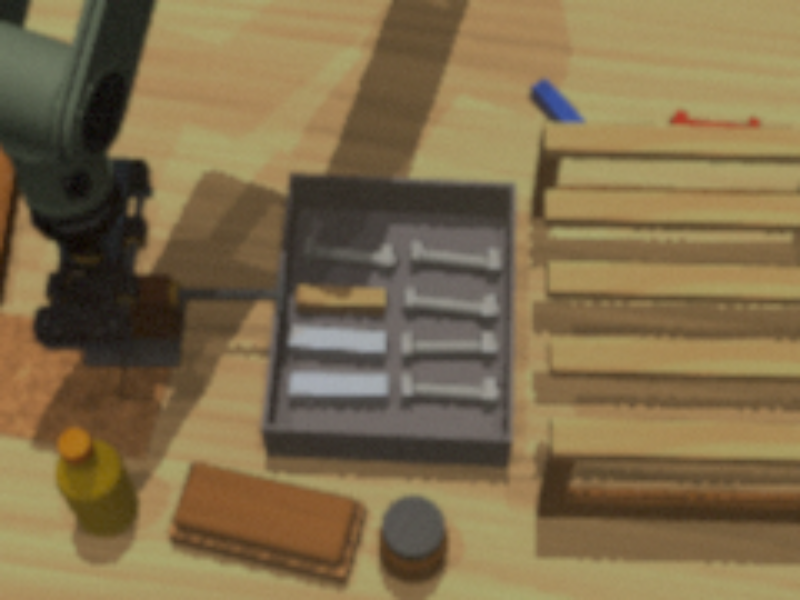

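Picture 8: the tote stands wholly clear of the rack, with 5 grey bolts, 2 bars and a stick in it. Unhook and take the hook back to the mat.

carry_out:
  deltas:
    - {"dp":[0,8,0],"turn":0}
    - {"dp":[-20,10,0],"turn":0}
    - {"dp":[-55,10,0],"turn":0}
    - {"dp":[-80,10,0],"turn":0}
    - {"dp":[-80,-30,10],"turn":1}
    - {"dp":[-80,-70,25],"turn":3}
    - {"dp":[-80,-110,40],"turn":6}
    - {"dp":[-80,-128,45],"turn":7}
    - {"dp":[-60,-128,45],"turn":7}
    - {"dp":[-30,-128,45],"turn":7}
    - {"dp":[-10,-128,45],"turn":7}
    - {"dp":[-10,-128,45],"turn":7}

```text
time_s: 9.95
eef_pos: [0.6577, -0.2533, 0.2367]
tool_rot: [-0.004, 1.578, 0.007]
force: [-0.3, -0.2, -2.8]
gripper_width: 0.03
```

carry_out:
  deltas:
    - {"dp":[7,0,0],"turn":0}
    - {"dp":[13,0,0],"turn":0}
    - {"dp":[13,0,0],"turn":0}
    - {"dp":[13,0,0],"turn":0}

```text
time_s: 10.35
eef_pos: [0.658, -0.253, 0.2296]
tool_rot: [-0.007, 1.573, 0.006]
force: [-5.7, 4.2, 15.3]
gripper_width: 0.0294
```

carry_out:
  deltas:
    - {"dp":[0,0,0],"turn":0}
    - {"dp":[0,0,0],"turn":0}
    - {"dp":[0,0,0],"turn":0}
    - {"dp":[0,0,0],"turn":0}
    - {"dp":[0,0,0],"turn":0}
    - {"dp":[-30,0,0],"turn":0}
    - {"dp":[-75,0,0],"turn":0}
    - {"dp":[-120,0,0],"turn":0}
    - {"dp":[-170,0,0],"turn":0}
    - {"dp":[-170,0,0],"turn":0}
  claw: -1

```text
time_s: 11.35
eef_pos: [0.6592, -0.2532, 0.4084]
tool_rot: [-0.011, 1.559, 0.001]
force: [0.5, 0.4, 0.6]
gripper_width: 0.0913
```

```bash
python3 - <<'E'
from h import *
s,a=grab('wrist','w8.png')
_,b=grab('side','s8.png');_,c=grab('scene','a8.png')
cv2.imwrite('pics/w8b.png',np.hstack([cv2.resize(a,(400,300)),cv2.resize(b[80:260,150:390],(400,300))]))
print(s['time_s'],s['eef_pos'],s['force'],s['gripper_width'])
E
```

```text
11.35 [ 0.65919579 -0.25321666  0.40836883] [0.46352964 0.37024087 0.60786794] 0.09131078382328561
```

View pics/w8b.png

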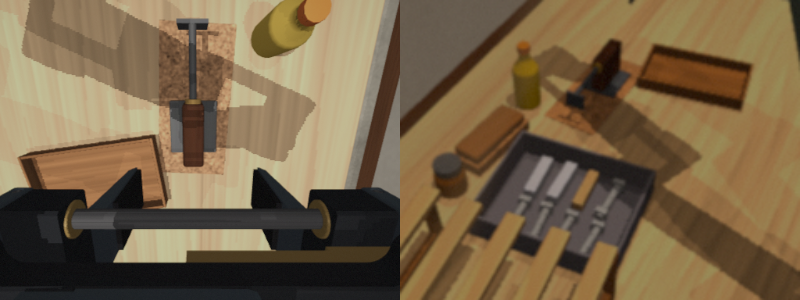

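Picture 9: the hook stands on the mat, and the tote is in the open. Now over the tote.

carry_out:
  deltas:
    - {"dp":[-42,273,-94],"turn":-6}
    - {"dp":[-42,273,-94],"turn":-6}
    - {"dp":[-42,273,-94],"turn":-6}
    - {"dp":[-42,273,-94],"turn":-6}
    - {"dp":[-42,273,-94],"turn":-6}
    - {"dp":[-42,273,-94],"turn":-6}
    - {"dp":[-42,273,-94],"turn":-6}
    - {"dp":[-42,273,-94],"turn":-6}
    - {"dp":[-42,273,-94],"turn":-6}

```text
time_s: 12.4
eef_pos: [0.5626, 0.0186, 0.4395]
tool_rot: [-0.088, 1.575, 0.087]
force: [0.4, -0.4, -0.7]
gripper_width: 0.0912
```

```bash
python3 - <<'E'
from h import *
s,a=grab('wrist','w9.png');cv2.imwrite('pics/w9b.png',cv2.resize(a,(800,600)))
print(s['time_s'],s['eef_pos'],s['tool_rot'])
E
```

```text
12.4 [0.56258003 0.0186094  0.4395019 ] [-0.08836241  1.57516383  0.08722817]
```

View pics/w9b.png

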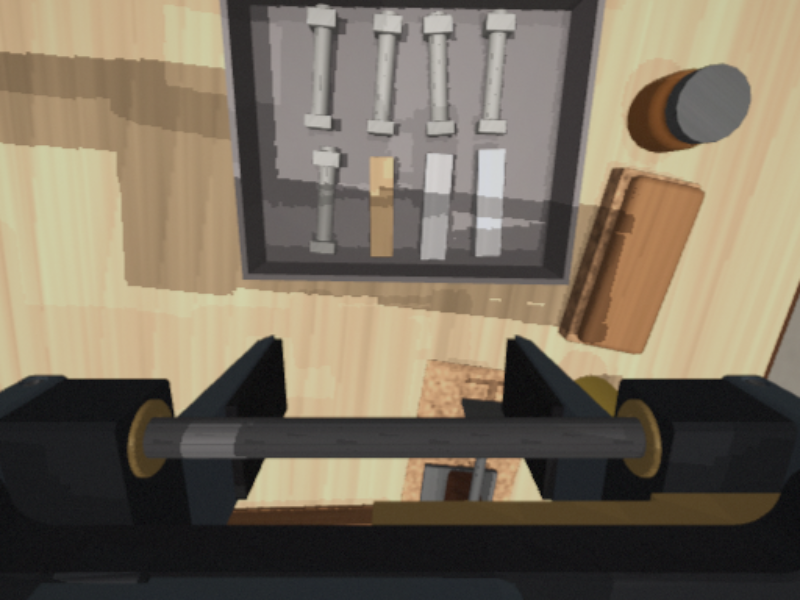

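Picture 10: grey bolts (800 px) are A (322,17)–(319,122), B (387,22)–(382,128), C (437,23)–(440,128), D (500,23)–(491,126) and E (327,157)–(322,247). The stick is at (382,205), the plain bars at (437,205) and (490,202); these three have no head or nut and stay. This enlarged view settles the bolts' identity.

```bash
python3 - <<'E'
from h import *
s=arm.read_state();C=cam('wrist',s);S=cam('scene')
q=lambda p:(np.array(p)+.5)/1.5625-.5
B={'A':[(323,26),(320,116)],'B':[(387,32),(382,122)],'C':[(437,33),(440,122)],'D':[(499,33),(492,120)],'E':[(327,166),(322,241)]}
for k,p in B.items():
    P=onplane(C,q(p),.02);m=P.mean(0);d=P[0]-P[1]
    print(k,m[:2].round(4),'jaw yaw',np.degrees(np.arctan2(-d[0],d[1])).round(1),'len',np.linalg.norm(d).round(3))
p8=lambda p:np.array(p)*.3+[140,110]-.2
for k,w,sc in [('A near',(319,122),(417,247)),('D far',(500,23),(490,385)),('E near',(327,157),(388,256))]:
    print(k,tri([C,S],[q(w),p8(sc)])[0].round(3))
r=onplane(C,q([(245,278),(568,283)]),.06);print('lip',r.round(3))
E
```

```text
A [0.4851 0.1711] jaw yaw 1.6 len 0.066
B [0.5362 0.1723] jaw yaw 2.5 len 0.066
C [0.5799 0.1768] jaw yaw 10.1 len 0.066
D [0.6257 0.1826] jaw yaw 4.9 len 0.064
E [0.4944 0.0669] jaw yaw -0.1 len 0.065
A near [0.488 0.132 0.038]
D far [0.62  0.218 0.032]
E near [0.495 0.106 0.025]
lip [[0.439 0.003 0.06 ]
 [0.705 0.029 0.06 ]]
```

carry_out:
  deltas:
    - {"dp":[45,28,-31],"turn":6}
    - {"dp":[90,55,-62],"turn":6}
    - {"dp":[135,55,-62],"turn":6}
    - {"dp":[170,55,-62],"turn":6}
    - {"dp":[200,55,-62],"turn":6}
    - {"dp":[225,55,-62],"turn":6}
    - {"dp":[240,55,-62],"turn":6}
    - {"dp":[240,55,-62],"turn":6}
    - {"dp":[240,55,-62],"turn":6}
  claw: 0.34

```text
time_s: 13.35
eef_pos: [0.494, 0.065, 0.1996]
tool_rot: [-0.004, 1.578, 0.003]
force: [-0.4, 0.9, -0.1]
gripper_width: 0.0302
```

```bash
python3 - <<'E'
from h import *
s,a=grab('wrist','w10.png');cv2.imwrite('pics/w10b.png',cv2.resize(a,(640,480)))
print(s['time_s'],s['eef_pos'],s['tool_rot'],s['force'],s['gripper_width'])
E
```

```text
13.35 [0.49395273 0.06502055 0.1995638 ] [-0.00449233  1.57792356  0.00285365] [-0.39716708  0.86282525 -0.13153569] 0.03021408102378424
```

View pics/w10b.png

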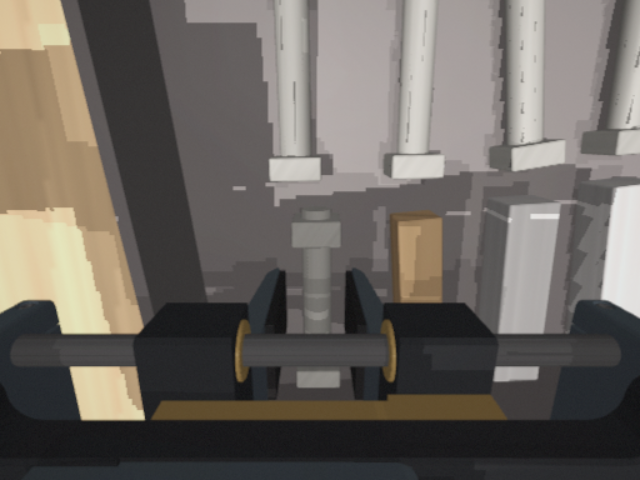

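Picture 11: the fingers straddle bolt E's shank, centred. Closing.

carry_out:
  deltas:
    - {"dp":[0,0,0],"turn":0}
    - {"dp":[0,0,0],"turn":0}
    - {"dp":[0,0,0],"turn":0}
    - {"dp":[0,0,0],"turn":0}
    - {"dp":[0,0,0],"turn":0}
    - {"dp":[-25,0,0],"turn":0}
    - {"dp":[-60,0,0],"turn":0}
    - {"dp":[-100,-30,-7],"turn":0}
    - {"dp":[-110,-75,-16],"turn":-2}
  claw: 1
  squeeze: 45

```text
time_s: 14.3
eef_pos: [0.4802, -0.0092, 0.3138]
tool_rot: [-0.035, 1.569, 0.035]
force: [1.2, -0.4, -1.5]
gripper_width: 0.0131
```

carry_out:
  deltas:
    - {"dp":[0,-45,-12],"turn":-1}
    - {"dp":[0,-95,-24],"turn":-2}
    - {"dp":[0,-145,-37],"turn":-3}
    - {"dp":[0,-195,-50],"turn":-4}
    - {"dp":[0,-245,-63],"turn":-5}
    - {"dp":[0,-290,-75],"turn":-6.5}
    - {"dp":[0,-333,-86],"turn":-6.5}
    - {"dp":[40,-333,-86],"turn":-6.5}
    - {"dp":[75,-333,-86],"turn":-6.5}
    - {"dp":[100,-333,-86],"turn":-6.5}
    - {"dp":[110,-333,-86],"turn":-6.5}
    - {"dp":[110,-333,-86],"turn":-6.5}

```text
time_s: 15.5
eef_pos: [0.4092, -0.3454, 0.2028]
tool_rot: [-0.123, 1.567, 0.125]
force: [0.4, -0.8, -0.2]
gripper_width: 0.0131
```

```bash
python3 - <<'E'
from h import *
s,a=grab('wrist','w11.png');cv2.imwrite('pics/w11b.png',cv2.resize(a,(640,480)))
print(s['time_s'],s['eef_pos'],s['tool_rot'],s['force'],s['gripper_width'])
E
```

```text
15.5 [ 0.40919598 -0.34543088  0.2028163 ] [-0.12319261  1.56732306  0.12528215] [ 0.39865775 -0.84302255 -0.23021913] 0.013119679019252884
```

View pics/w11b.png

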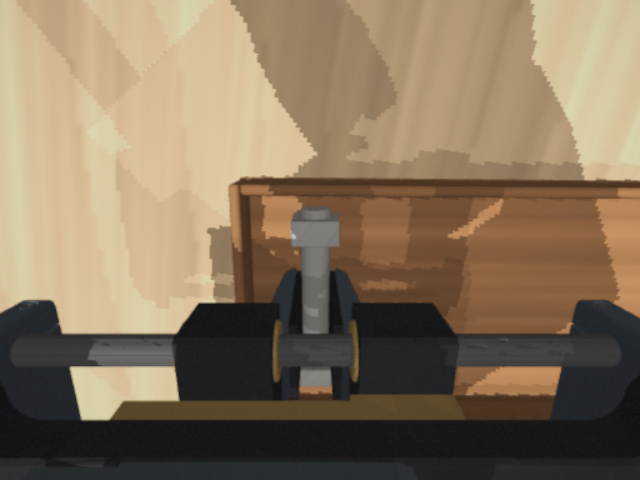

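Picture 12: the bolt lies inside the tray at its left end, clear of the walls. Release.

carry_out:
  deltas:
    - {"dp":[3,0,0],"turn":0}
    - {"dp":[3,0,0],"turn":0}

```text
time_s: 15.75
eef_pos: [0.41, -0.3458, 0.2018]
tool_rot: [-0.126, 1.564, 0.123]
force: [1.0, -0.1, -1.6]
gripper_width: 0.0129
```

carry_out:
  deltas:
    - {"dp":[0,0,0],"turn":0}
    - {"dp":[0,0,0],"turn":0}
    - {"dp":[0,0,0],"turn":0}
    - {"dp":[-30,0,0],"turn":0}
    - {"dp":[-75,0,0],"turn":0}
    - {"dp":[-110,20,6],"turn":1}
    - {"dp":[-110,65,20],"turn":2}
    - {"dp":[-110,112,35],"turn":3}
    - {"dp":[-110,158,50],"turn":4}
    - {"dp":[-110,205,65],"turn":5}
    - {"dp":[-110,252,80],"turn":6}
    - {"dp":[-110,298,94],"turn":7.5}
  claw: 0.48

```text
time_s: 16.95
eef_pos: [0.4552, -0.0346, 0.3119]
tool_rot: [-0.022, 1.566, 0.02]
force: [1.3, 0.4, -0.4]
gripper_width: 0.0237
```

carry_out:
  deltas:
    - {"dp":[0,45,8],"turn":0}
    - {"dp":[0,92,16],"turn":0}
    - {"dp":[0,138,24],"turn":0}
    - {"dp":[0,180,32],"turn":0}
    - {"dp":[0,205,36],"turn":0}
    - {"dp":[30,205,36],"turn":0}
    - {"dp":[70,205,36],"turn":0}
    - {"dp":[95,205,36],"turn":0}
    - {"dp":[112,205,36],"turn":0}
    - {"dp":[112,205,36],"turn":0}
    - {"dp":[112,205,36],"turn":0}
  claw: 0.34

```text
time_s: 18.05
eef_pos: [0.4865, 0.1712, 0.2001]
tool_rot: [-0.022, 1.566, 0.02]
force: [-0.1, -0.3, 0.3]
gripper_width: 0.0301
```

carry_out:
  deltas:
    - {"dp":[0,0,0],"turn":0}
    - {"dp":[0,0,0],"turn":0}
    - {"dp":[0,0,0],"turn":0}
    - {"dp":[0,0,0],"turn":0}
    - {"dp":[0,0,0],"turn":0}
    - {"dp":[-25,0,0],"turn":0}
    - {"dp":[-60,0,0],"turn":0}
    - {"dp":[-100,-20,-2],"turn":0}
    - {"dp":[-110,-60,-5],"turn":0}
  claw: 1

```text
time_s: 18.95
eef_pos: [0.484, 0.1123, 0.3143]
tool_rot: [-0.023, 1.557, 0.024]
force: [1.8, -1.1, -1.3]
gripper_width: 0.0129
```

carry_out:
  deltas:
    - {"dp":[0,-45,-5],"turn":-1}
    - {"dp":[0,-93,-11],"turn":-2}
    - {"dp":[0,-141,-17],"turn":-3}
    - {"dp":[0,-189,-23],"turn":-4}
    - {"dp":[0,-237,-29],"turn":-5}
    - {"dp":[0,-285,-34],"turn":-6}
    - {"dp":[0,-333,-40],"turn":-7}
    - {"dp":[0,-381,-46],"turn":-7.5}
    - {"dp":[0,-425,-51],"turn":-7.5}
    - {"dp":[0,-451,-54],"turn":-7.5}
    - {"dp":[30,-451,-54],"turn":-7.5}
    - {"dp":[60,-451,-54],"turn":-7.5}

```text
time_s: 20.15
eef_pos: [0.4442, -0.3414, 0.2531]
tool_rot: [-0.126, 1.551, 0.123]
force: [-0.5, 0.5, -2.3]
gripper_width: 0.0132
```

```bash
python3 - <<'E'
from h import *
s,a=grab('wrist','w12.png');cv2.imwrite('pics/w12b.png',cv2.resize(a,(640,480)))
print(s['time_s'],s['eef_pos'],s['tool_rot'],s['force'],s['gripper_width'])
E
```

```text
20.15 [ 0.44419113 -0.34141113  0.25312128] [-0.12614043  1.55124152  0.12266762] [-0.48246431  0.53313196 -2.34201544] 0.013237777719045883
```

View pics/w12b.png

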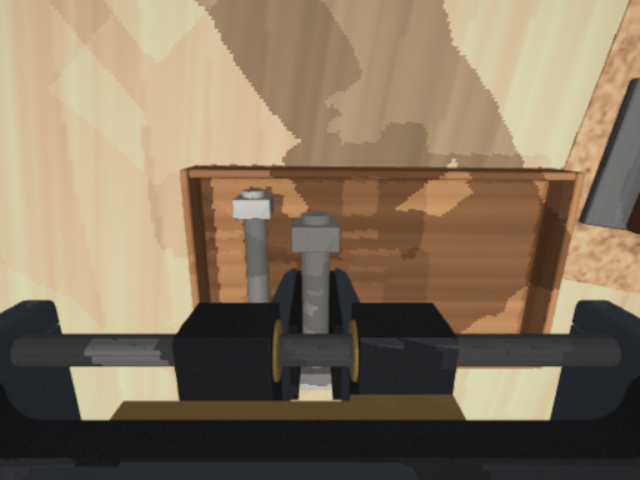

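carry_out:
  deltas:
    - {"dp":[25,0,0],"turn":0}
    - {"dp":[45,0,0],"turn":0}
    - {"dp":[51,0,0],"turn":0}
    - {"dp":[51,0,0],"turn":0}
    - {"dp":[51,0,0],"turn":0}

```text
time_s: 20.7
eef_pos: [0.4427, -0.3389, 0.1991]
tool_rot: [-0.121, 1.56, 0.13]
force: [-4.0, 3.1, 13.4]
gripper_width: 0.013
```

carry_out:
  deltas:
    - {"dp":[0,0,0],"turn":0}
    - {"dp":[0,0,0],"turn":0}
    - {"dp":[0,0,0],"turn":0}
    - {"dp":[-30,0,0],"turn":0}
    - {"dp":[-75,0,0],"turn":0}
    - {"dp":[-110,20,7],"turn":1}
    - {"dp":[-110,65,24],"turn":2}
    - {"dp":[-110,110,40],"turn":3}
    - {"dp":[-110,155,56],"turn":4}
    - {"dp":[-110,200,72],"turn":5}
    - {"dp":[-110,245,88],"turn":6}
    - {"dp":[-110,290,104],"turn":6.7}
  claw: 0.48

```text
time_s: 21.9
eef_pos: [0.4985, -0.0349, 0.3115]
tool_rot: [-0.028, 1.564, 0.038]
force: [0.4, 0.0, -0.0]
gripper_width: 0.0236
```

carry_out:
  deltas:
    - {"dp":[0,45,10],"turn":0}
    - {"dp":[0,92,21],"turn":0}
    - {"dp":[0,138,31],"turn":0}
    - {"dp":[0,180,40],"turn":0}
    - {"dp":[0,205,46],"turn":0}
    - {"dp":[30,205,46],"turn":0}
    - {"dp":[70,205,46],"turn":0}
    - {"dp":[95,205,46],"turn":0}
    - {"dp":[111,205,46],"turn":0}
    - {"dp":[111,205,46],"turn":0}
    - {"dp":[111,205,46],"turn":0}
  claw: 0.34

```text
time_s: 23.0
eef_pos: [0.5367, 0.1727, 0.2021]
tool_rot: [-0.029, 1.564, 0.039]
force: [0.5, -0.1, 1.3]
gripper_width: 0.0298
```

carry_out:
  deltas:
    - {"dp":[0,0,0],"turn":0}
    - {"dp":[0,0,0],"turn":0}
    - {"dp":[0,0,0],"turn":0}
    - {"dp":[0,0,0],"turn":0}
    - {"dp":[0,0,0],"turn":0}
    - {"dp":[-25,0,0],"turn":0}
    - {"dp":[-60,0,0],"turn":0}
    - {"dp":[-100,-20,-4],"turn":0}
    - {"dp":[-110,-60,-13],"turn":0}
  claw: 1

```text
time_s: 23.9
eef_pos: [0.5272, 0.1127, 0.3159]
tool_rot: [-0.029, 1.554, 0.043]
force: [1.3, -0.6, -1.9]
gripper_width: 0.0132
```

carry_out:
  deltas:
    - {"dp":[0,-45,-7],"turn":-1}
    - {"dp":[0,-93,-14],"turn":-2}
    - {"dp":[0,-141,-22],"turn":-3}
    - {"dp":[0,-189,-29],"turn":-4}
    - {"dp":[0,-237,-37],"turn":-5}
    - {"dp":[0,-285,-44],"turn":-6}
    - {"dp":[0,-333,-52],"turn":-6.6}
    - {"dp":[0,-381,-59],"turn":-6.6}
    - {"dp":[0,-425,-66],"turn":-6.6}
    - {"dp":[0,-444,-69],"turn":-6.6}
    - {"dp":[30,-444,-69],"turn":-6.6}
    - {"dp":[60,-444,-69],"turn":-6.6}

```text
time_s: 25.1
eef_pos: [0.4796, -0.3342, 0.251]
tool_rot: [-0.12, 1.548, 0.13]
force: [-0.3, 0.1, -1.8]
gripper_width: 0.0132
```

carry_out:
  deltas:
    - {"dp":[25,0,0],"turn":0}
    - {"dp":[45,0,0],"turn":0}
    - {"dp":[52,0,0],"turn":0}
    - {"dp":[52,0,0],"turn":0}
    - {"dp":[52,0,0],"turn":0}

```text
time_s: 25.6
eef_pos: [0.4803, -0.333, 0.2012]
tool_rot: [-0.12, 1.549, 0.131]
force: [-5.5, 3.0, 14.4]
gripper_width: 0.0131
```

carry_out:
  deltas:
    - {"dp":[0,0,0],"turn":0}
    - {"dp":[0,0,0],"turn":0}
    - {"dp":[0,0,0],"turn":0}
    - {"dp":[-30,0,0],"turn":0}
    - {"dp":[-75,0,0],"turn":0}
    - {"dp":[-110,20,7],"turn":0}
    - {"dp":[-110,65,24],"turn":-1}
    - {"dp":[-110,110,40],"turn":-1}
    - {"dp":[-110,155,57],"turn":-1}
    - {"dp":[-110,200,74],"turn":-1}
    - {"dp":[-110,245,90],"turn":-1}
    - {"dp":[-110,290,107],"turn":-1}
  claw: 0.48

```text
time_s: 26.8
eef_pos: [0.5376, -0.0286, 0.3147]
tool_rot: [-0.134, 1.548, 0.145]
force: [0.7, 0.4, -0.1]
gripper_width: 0.0234
```

```bash
python3 - <<'E'
from h import *
s,a=grab('wrist','w13.png');_,b=grab('scene','a13.png')
cv2.imwrite('pics/w13b.png',np.hstack([cv2.resize(a,(400,300)),cv2.resize(b[110:290,80:320],(400,300))]))
print(s['time_s'],s['eef_pos'],s['tool_rot'],s['force'],s['gripper_width'])
R=Ro.from_rotvec(s['tool_rot']).as_matrix();print(R.round(3));print(tomove(s,np.array([.5799,.1768,.200])-s['eef_pos']))
E
```

```text
26.8 [ 0.53758755 -0.02860446  0.31466845] [-0.13378072  1.54820096  0.14499772] [ 0.72532052  0.40013324 -0.09075242] 0.02343601653820919
[[ 0.017 -0.177  0.984]
 [ 0.009  0.984  0.177]
 [-1.     0.006  0.019]]
[117.2 194.   75.8]
```

View pics/w13b.png

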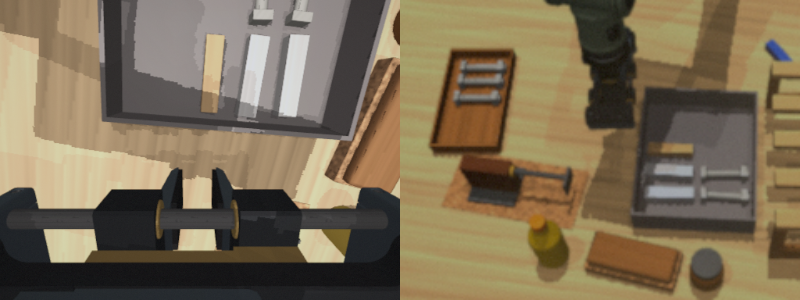

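Picture 14: three bolts are flat in the tray and C and D are unmoved in the tote. The hook looks slightly turned on its mat, so I'll check it at the end. Going for C.

carry_out:
  deltas:
    - {"dp":[0,45,18],"turn":0}
    - {"dp":[0,92,36],"turn":0}
    - {"dp":[0,138,54],"turn":0}
    - {"dp":[2,180,70],"turn":0}
    - {"dp":[2,194,76],"turn":0}
    - {"dp":[30,194,76],"turn":0}
    - {"dp":[70,194,76],"turn":0}
    - {"dp":[98,194,76],"turn":0}
    - {"dp":[116,194,76],"turn":0}
    - {"dp":[116,194,76],"turn":0}
    - {"dp":[116,194,76],"turn":0}
  claw: 0.34

```text
time_s: 28.0
eef_pos: [0.5799, 0.1792, 0.2017]
tool_rot: [-0.137, 1.547, 0.15]
force: [0.3, -0.2, -0.0]
gripper_width: 0.03
```

carry_out:
  deltas:
    - {"dp":[0,0,0],"turn":0}
    - {"dp":[0,0,0],"turn":0}
    - {"dp":[0,0,0],"turn":0}
    - {"dp":[0,0,0],"turn":0}
    - {"dp":[0,0,0],"turn":0}
    - {"dp":[-25,0,0],"turn":0}
    - {"dp":[-60,0,0],"turn":0}
    - {"dp":[-100,-20,-8],"turn":0}
    - {"dp":[-110,-60,-24],"turn":0}
  claw: 1

```text
time_s: 28.9
eef_pos: [0.5668, 0.1163, 0.3153]
tool_rot: [-0.138, 1.537, 0.155]
force: [1.0, -0.7, -1.2]
gripper_width: 0.0134
```

```bash
python3 - <<'E'
from h import *
s=arm.read_state()
print(s['eef_pos'],s['gripper_width'])
R=Ro.from_rotvec(s['tool_rot']).as_matrix();print(R.round(3));print(tomove(s,np.array([.492+.021*.987,-.332+.021*.16,s['eef_pos'][2]])-s['eef_pos']))
E
```

```text
[0.56680282 0.11629842 0.31528458] 0.013356688167659279
[[ 0.028 -0.186  0.982]
 [ 0.013  0.983  0.186]
 [-1.     0.008  0.03 ]]
[  -7.4 -427.1 -135.7]
```

carry_out:
  deltas:
    - {"dp":[0,-45,-14],"turn":0}
    - {"dp":[0,-93,-30],"turn":0}
    - {"dp":[-2,-141,-46],"turn":0}
    - {"dp":[-2,-189,-61],"turn":1}
    - {"dp":[-4,-237,-77],"turn":1}
    - {"dp":[-4,-285,-93],"turn":1.5}
    - {"dp":[-6,-333,-109],"turn":1.5}
    - {"dp":[-6,-381,-125],"turn":1.5}
    - {"dp":[-8,-420,-136],"turn":1.5}
    - {"dp":[-8,-428,-139],"turn":1.5}
    - {"dp":[22,-428,-140],"turn":1.5}
    - {"dp":[52,-428,-141],"turn":1.5}

```text
time_s: 30.1
eef_pos: [0.5094, -0.3299, 0.2557]
tool_rot: [-0.117, 1.536, 0.133]
force: [-0.2, 0.4, -2.7]
gripper_width: 0.0128
```

```bash
python3 - <<'E'
from h import *
s,a=grab('wrist','w14.png')
print(s['eef_pos'],s['gripper_width'],s['force'])
R=Ro.from_rotvec(s['tool_rot']).as_matrix();print(R.round(3),'grasp',(s['eef_pos']+.172*R[:,0]).round(4))
_,b=grab('scene','a14.png');cv2.imwrite('pics/w14b.png',np.hstack([cv2.resize(a,(400,300)),cv2.resize(b[110:260,80:280],(400,300))]))
E
```

```text
[ 0.50943185 -0.32990045  0.25565506] 0.012826877586075966 [-0.22179161  0.35706927 -2.66409912]
[[ 0.03  -0.159  0.987]
 [ 0.012  0.987  0.159]
 [-0.999  0.007  0.032]] grasp [ 0.5146 -0.3278  0.0837]
```

View pics/w14b.png

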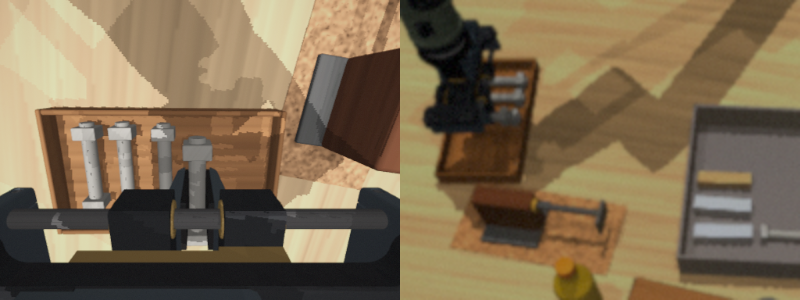

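carry_out:
  deltas:
    - {"dp":[25,0,2],"turn":0}
    - {"dp":[45,0,2],"turn":0}
    - {"dp":[54,0,2],"turn":0}
    - {"dp":[54,0,2],"turn":0}
    - {"dp":[54,0,2],"turn":0}

```text
time_s: 30.7
eef_pos: [0.5112, -0.3261, 0.2017]
tool_rot: [-0.113, 1.545, 0.14]
force: [-5.9, 3.5, 15.7]
gripper_width: 0.0128
```

```bash
python3 - <<'E'
from h import *
s=arm.read_state();print(s['eef_pos'],s['gripper_width'],s['force'])
S=cam('scene');q=lambda p:np.array([80+(p[0]-400)*.5,110+p[1]*.5])
print('blade',onplane(S,q((602,207)),.079).round(3),'handle top back/front',onplane(S,q((474,190)),.086).round(3),onplane(S,q((536,200)),.086).round(3))
print('mat',[onplane(S,q(p),.001)[0,:2].round(3) for p in((470,190),(628,207),(612,276),(450,248))])
q=lambda p:np.array([80+(p[0]-400)*.6,110+p[1]*.6])
print('prev blade',onplane(S,q((571,172)),.079).round(3),onplane(S,q((462,157)),.086).round(3))
E
```

```text
[ 0.51118824 -0.32605215  0.20173628] 0.012754244736867289 [-5.87181792  3.45842342 15.69120048]
blade [[ 0.65  -0.094  0.079]] handle top back/front [[ 0.654 -0.287  0.086]] [[ 0.657 -0.191  0.086]]
mat [array([ 0.615, -0.333]), array([ 0.608, -0.076]), array([ 0.725, -0.074]), array([ 0.717, -0.33 ])]
prev blade [[ 0.649 -0.09   0.079]] [[ 0.651 -0.287  0.086]]
```

carry_out:
  deltas:
    - {"dp":[0,0,0],"turn":0}
    - {"dp":[0,0,0],"turn":0}
    - {"dp":[0,0,0],"turn":0}
    - {"dp":[-30,0,0],"turn":0}
    - {"dp":[-75,0,0],"turn":0}
    - {"dp":[-115,20,8],"turn":0}
    - {"dp":[-115,65,26],"turn":1}
    - {"dp":[-115,110,45],"turn":2}
    - {"dp":[-115,155,63],"turn":3}
    - {"dp":[-115,200,82],"turn":4}
    - {"dp":[-115,245,100],"turn":4.5}
    - {"dp":[-115,290,118],"turn":4.5}
  claw: 0.52

```text
time_s: 31.9
eef_pos: [0.5787, -0.0211, 0.324]
tool_rot: [-0.051, 1.548, 0.08]
force: [0.5, -0.3, -0.3]
gripper_width: 0.0218
```

```bash
python3 - <<'E'
from h import *
s=arm.read_state()
R=Ro.from_rotvec(s['tool_rot']).as_matrix();print(s['eef_pos'],s['gripper_width'],R.round(3))
t=np.array([.6257,.1826,.029])-.172*R[:,0];print(t,tomove(s,t-s['eef_pos']))
E
```

```text
[ 0.57872112 -0.02105734  0.32402715] 0.021771920898574503 [[ 0.021 -0.083  0.996]
 [ 0.019  0.996  0.083]
 [-1.     0.018  0.022]]
[0.62214736 0.17928259 0.2009313 ] [127.8 193.8  57.1]
```

carry_out:
  deltas:
    - {"dp":[0,45,13],"turn":0}
    - {"dp":[2,92,27],"turn":0}
    - {"dp":[3,138,41],"turn":0}
    - {"dp":[4,180,53],"turn":0}
    - {"dp":[5,194,57],"turn":0}
    - {"dp":[40,194,57],"turn":0}
    - {"dp":[80,194,57],"turn":0}
    - {"dp":[110,194,57],"turn":0}
    - {"dp":[128,194,57],"turn":0}
    - {"dp":[128,194,57],"turn":0}
    - {"dp":[128,194,57],"turn":0}
  claw: 0.34

```text
time_s: 33.0
eef_pos: [0.6221, 0.179, 0.2004]
tool_rot: [-0.051, 1.549, 0.079]
force: [-0.1, -0.3, -0.1]
gripper_width: 0.0302
```

carry_out:
  deltas:
    - {"dp":[0,0,0],"turn":0}
    - {"dp":[0,0,0],"turn":0}
    - {"dp":[0,0,0],"turn":0}
    - {"dp":[0,0,0],"turn":0}
    - {"dp":[0,0,0],"turn":0}
    - {"dp":[-25,0,0],"turn":0}
    - {"dp":[-60,0,0],"turn":0}
    - {"dp":[-100,-20,-5],"turn":0}
    - {"dp":[-115,-60,-16],"turn":0}
  claw: 1

```text
time_s: 33.9
eef_pos: [0.61, 0.1173, 0.3179]
tool_rot: [-0.052, 1.541, 0.083]
force: [1.0, 0.0, -0.5]
gripper_width: 0.013
```

```bash
python3 - <<'E'
from h import *
s=arm.read_state()
R=Ro.from_rotvec(s['tool_rot']).as_matrix();print(s['eef_pos'],s['gripper_width'],R.round(3))
t=np.array([.551,-.322,.03])-.172*R[:,0];print(t,tomove(s,t-s['eef_pos']))
E
```

```text
[0.61000213 0.11728298 0.31794273] 0.012967287843941236 [[ 0.028 -0.086  0.996]
 [ 0.021  0.996  0.086]
 [-0.999  0.019  0.03 ]]
[ 0.54617611 -0.32567501  0.20189306] [ 104.7 -437.9 -105.1]
```

carry_out:
  deltas:
    - {"dp":[-2,-45,-11],"turn":0}
    - {"dp":[-3,-93,-23],"turn":0}
    - {"dp":[-4,-141,-35],"turn":-1}
    - {"dp":[-5,-189,-46],"turn":-1}
    - {"dp":[-6,-237,-58],"turn":-2}
    - {"dp":[-7,-285,-70],"turn":-3}
    - {"dp":[-8,-333,-81],"turn":-4}
    - {"dp":[-9,-381,-93],"turn":-4}
    - {"dp":[-10,-425,-104],"turn":-4}
    - {"dp":[-10,-438,-107],"turn":-4}
    - {"dp":[20,-438,-107],"turn":-4}
    - {"dp":[50,-438,-107],"turn":-4}

```text
time_s: 35.1
eef_pos: [0.5427, -0.3276, 0.2564]
tool_rot: [-0.107, 1.535, 0.135]
force: [-0.1, -0.7, -1.9]
gripper_width: 0.0131
```

carry_out:
  deltas:
    - {"dp":[25,0,0],"turn":0}
    - {"dp":[42,0,0],"turn":0}
    - {"dp":[52,0,0],"turn":0}
    - {"dp":[52,0,0],"turn":0}
    - {"dp":[52,0,0],"turn":0}

```text
time_s: 35.6
eef_pos: [0.5448, -0.3264, 0.205]
tool_rot: [-0.107, 1.535, 0.135]
force: [0.8, -0.3, -0.3]
gripper_width: 0.0133
```

carry_out:
  deltas:
    - {"dp":[3,0,0],"turn":0}
    - {"dp":[3,0,0],"turn":0}

```text
time_s: 35.8
eef_pos: [0.5451, -0.3264, 0.2028]
tool_rot: [-0.108, 1.533, 0.134]
force: [0.0, -0.2, -2.4]
gripper_width: 0.0129
```

carry_out:
  deltas:
    - {"dp":[0,0,0],"turn":0}
    - {"dp":[0,0,0],"turn":0}
    - {"dp":[0,0,0],"turn":0}
    - {"dp":[-30,0,0],"turn":0}
    - {"dp":[-75,0,0],"turn":0}
    - {"dp":[-120,0,0],"turn":0}
    - {"dp":[-165,-20,0],"turn":0}
    - {"dp":[-190,-60,0],"turn":0}
    - {"dp":[-200,-60,0],"turn":0}
    - {"dp":[-200,-60,0],"turn":0}
  claw: 0.52

```text
time_s: 36.8
eef_pos: [0.5477, -0.3902, 0.4034]
tool_rot: [-0.108, 1.531, 0.132]
force: [-0.5, -0.3, -1.0]
gripper_width: 0.0221
```

```bash
python3 - <<'E'
from h import *
s,a=grab('wrist','w15.png');_,b=grab('scene','a15.png');_,c=grab('side','s15.png')
cv2.imwrite('pics/f.png',np.vstack([cv2.resize(a,(800,600))[0:400][:, :800], np.hstack([cv2.resize(b[100:240,70:350],(400,200)),cv2.resize(c[50:190,60:340],(400,200))])]))
print(s['time_s'],s['eef_pos'],s['gripper_width'],s['force'])
E
```

```text
36.8 [ 0.54766111 -0.39020128  0.40339227] 0.02207833034783735 [-0.50769197 -0.33386445 -1.03683126]
```

```bash
cat > chk.py <<'E'
from h import *
s=arm.read_state();a=cv2.imread('pics/w15.png');C=cam('wrist',s);S=cam('scene');b=cv2.imread('pics/a15.png')
def blobs(im,C,ctr,yaw,hx,hy,z,lo,name,zp,smax=45):
    R=np.array([[np.cos(yaw),-np.sin(yaw)],[np.sin(yaw),np.cos(yaw)]])
    P=np.array([[-hx,-hy],[hx,-hy],[hx,hy],[-hx,hy]])@R.T+ctr
    pp=proj(C,np.c_[P,np.full(4,z)]); m=np.zeros(im.shape[:2],np.uint8);cv2.fillPoly(m,[pp.round().astype(int)],255)
    h=cv2.cvtColor(im,cv2.COLOR_BGR2HSV);k=((h[...,1]<smax)&(h[...,2]>lo)).astype(np.uint8)*255&m
    n,l,st,ce=cv2.connectedComponentsWithStats(k)
    for i in range(1,n):
        if st[i,4]>25:
            ys,xs=np.nonzero(l==i);W=onplane(C,np.c_[xs,ys],zp)[:,:2];(cx,cy),(w,hh),an=cv2.minAreaRect((W*1000).astype(np.float32))
            q=(np.array([cx,cy])/1000-ctr)@R
            print(name,'world',round(cx),round(cy),'local mm',(q*1000).round(),'size',round(w),round(hh),'n',st[i,4],'V',int(h[...,2][l==i].mean()))
T=np.array([.492,-.332])
blobs(a,C,T,.161,.11,.06,.01,90,'tray/wrist',.02,60)
blobs(b,S,T,.161,.11,.06,.01,90,'tray/scene',.02,70)
blobs(a,C,np.array([.66,-.203]),1.535,.15,.075,.001,30,'mat grey/wrist',.008,70)
E
python3 chk.py
```

```text
tray/wrist world 415 -333 local mm [-77.  11.] size 45 95 n 1943 V 165
tray/wrist world 514 -320 local mm [23.  8.] size 22 89 n 915 V 144
tray/wrist world 482 -328 local mm [-10.   6.] size 22 89 n 953 V 164
tray/wrist world 549 -316 local mm [59.  7.] size 22 89 n 878 V 116
tray/scene world 414 -342 local mm [-79.   3.] size 42 92 n 178 V 110
tray/scene world 479 -336 local mm [-13.  -2.] size 24 90 n 85 V 112
tray/scene world 520 -349 local mm [ 25. -21.] size 48 23 n 52 V 113
mat grey/wrist world 590 -196 local mm [ 4. 71.] size 57 11 n 479 V 200
mat grey/wrist world 679 -156 local mm [ 48. -17.] size 12 4 n 44 V 90
mat grey/wrist world 722 -236 local mm [-31. -63.] size 183 19 n 2045 V 199
mat grey/wrist world 628 -239 local mm [-37.  31.] size 28 89 n 1722 V 87
mat grey/wrist world 682 -281 local mm [-78. -25.] size 22 4 n 44 V 81
mat grey/wrist world 635 -330 local mm [-128.   20.] size 57 18 n 384 V 203
```

```bash
python3 - <<'E'
from h import *
s=arm.read_state();C=cam('wrist',s);a=cv2.imread('pics/w15.png');g=cv2.cvtColor(a,cv2.COLOR_BGR2HSV)
c,sn=np.cos(.161),np.sin(.161);yy=np.arange(-60,61,8)/1000
for z in(.02,):
  for y in yy:
    x=np.arange(-110,-40,2)/1000; W=np.c_[.492+x*c-y*sn,-.332+x*sn+y*c,np.full(len(x),z)]
    p=proj(C,W).round().astype(int); print(int(y*1000),''.join('#' if 0<=v<384 and 0<=u<512 and g[v,u,1]<60 and g[v,u,2]>90 else '.' for u,v in p))
# tote / bystander shift between scene frames
A=cv2.cvtColor(cv2.imread('pics/a8.png'),cv2.COLOR_BGR2GRAY).astype(np.float32);B=cv2.cvtColor(cv2.imread('pics/a15.png'),cv2.COLOR_BGR2GRAY).astype(np.float32)
for n,(x0,y0,x1,y1) in {'tote front-right rim':(212,225,298,252),'sander':(186,245,250,285),'jar':(250,255,276,285),'glue':(150,235,184,275),'hook':(105,200,190,250)}.items():
  print(n,cv2.phaseCorrelate(A[y0:y1,x0:x1],B[y0:y1,x0:x1]))
print([onplane(cam('scene'),p,.06)[0,:2].round(3).tolist() for p in ((219.6,237.3),(292.8,241.2))])
E
```

```text
-60 ...................................
-52 ...................................
-44 ...................................
-36 .......###########.................
-28 .......######################......
-20 ..........#######.###########......
-12 ..........#######....######........
-4 ..........######.....######........
4 ..........######.....######........
12 ..........#######....######........
20 ..........######.....######........
28 ..........######.....######........
36 ..........######.....######........
44 ......###########...#######........
52 ..........##################.......
60 ....................#######........
tote front-right rim ((-0.14079358373519568, 0.673667460273407), 0.7358934958775838)
sander ((0.12469008595960673, 0.05782367810748923), 0.9764770805835724)
jar ((0.6310567606120241, 0.1085880625744533), 1.0375003897113564)
glue ((0.3108601308125749, -0.000978056703530683), 0.5715403285291459)
hook ((-0.04821284525856839, -0.2550144530147307), 0.5783228918711344)
[[0.701, 0.03], [0.681, 0.242]]
```

```bash
python3 -c "
from bench import arm
print(arm.hand_in())"
```

```text
the job is handed in; nothing more can be done
None
```

I dragged the tote out with the hook, stood the hook back on its mat and laid all five steel bolts in the tray. I handed the job in at about 37 s. The plain bars and stick stayed in the tote. I used all 16 pictures before the final check, so the end state was checked by numbers only.

- **Tote:** its centre is about 0.27–0.28 m out from the rack's (limit 0.25 m), and it barely shifted (under 1 px) while I took out the bolts.
- **Hook:** it stands on its foot plate, with its middle about 15 mm from the mat's.
- **Bolts:** masks show all five inside the tray. Two of them lie side by side about 21 mm apart, although I placed them 35 mm apart. They look flat, with none on top of another. The fifth was missed and the fourth only partly caught in the scene view's mask, but the wrist view shows both clearly.
- **Glue bottle, sanding block and jar:** they shifted by less than a pixel or so in the scene view.

Height estimates from two views were noisy, up to 20 mm off for bolts in the tote. I therefore used the text's heights for the grasps, and the first straddle and every finger width when closed fitted them.

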